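Hang a finished key fob on the sprung display hook

ROBOT

A 6-joint arm with a two-finger parallel gripper is mounted at the origin on the work surface. World frame = base frame: x ahead of the robot, y to its left, z up, the work surface at z = 0. Lengths are in m, angles in rad, forces in N, time in s.
With the tool pointing down it reaches from about 0.25 to 0.775 m from the base axis. Payload 4 kg.
Tool frame: the origin (TCP) lies where the fingers leave the gripper's body, on its centre line; the fingertips stand 97 mm ahead of it and the grasp point (between the pads) lies 78 mm ahead of it; z points along the fingers, y is the line along which they close (so a half turn about z gives the same grasp; the last joint's range is limited). The gripper opens to 94 mm and grips with 3 to 60 N. Pads are 16 mm wide; open, the fingers measure 119 mm over their backs; the gripper's body (75 mm by 177 mm) begins 78 mm behind the grasp point.
Start: joints at [-1.419, 0.087, 1.371, -0, 1.684, -0.103], TCP at [0.139, -0.532, 0.303] pointing down, gripper open.
Joint ranges: [-3.1, 3.1], [-0.76, 2.03], [0.27, 2.55], [-1.08, 4.22], [0.17, 2.65], [-2.57, 2.57]. Speed limits (rad/s): [2.79, 2.79, 3.14, 3.14, 3.14, 3.14].

INTERFACE

Orientations are given as [roll, pitch, yaw] about the fixed x, y, z axes, in that order (R = Rz(yaw) Ry(pitch) Rx(roll)).
In Python, from bench import robot, eyes gives the robot as it stands. The module is installed in compiled form; this text tells all that it offers.
- The arm moves only by the tool carry_out, never from a script. Its argument "deltas" is a list of rows, each an object of numbers: "dx", "dy", "dz": the shift along the tool's x, y, z each as a share of 0.02 m, from -1 to 1; "wx", "wy", "wz": the turn, a rotation vector about the tool's x, y, z each as a share of 0.12 rad, from -1 to 1; "gripper": the closure in counts, from 0 (fully open) to 255 (shut). In form: [{"dx": .., "dy": .., "dz": .., "wx": .., "wy": .., "wz": .., "gripper": ..}, ...]. A call has 1 to 20 rows; each row shifts and turns the commanded pose from where the row before left it, along the tool's axes as they then stand; what a row does not reach is not made up. A row lasts 1/12 s, in which the tool goes at most 41.7 mm and 7.16 degrees, less where a joint would pass 70% of its speed; a pose out of reach is approached as far as the arm can. A call with a number of a shift or a turn outside -1 to 1 is refused whole. A call with a gripper value outside its range is refused whole. The fingers move at their own pace and stop on an object; the grip force is fixed at half the most. Time passes only in rows, so rows that do not move let the fingers close. It gives the time, the measured TCP pose, the force, the opening and the grip force at its end, in the units of the state.
- robot.get_obs(): the state, without advancing time (a new reading comes with each control period).
- eyes.snapshot(name): name is "side" or "top"; returns the picture (384x512x3 uint8, red, green, blue); there is no depth.
- eyes.get_calibration(name): a dict with "fovy" (degrees; the focal length in pixels is half the picture's height over the tangent of half this angle, whatever the lens; pixels are square), "cx", "cy" (the principal point, pixels), "R" (3x3) and "t" (3): a world point X has camera coordinates R X + t. Camera axes: x right, y down, z forward; pixel columns grow to the right and rows downward; lengths in m; the calibration is good to about 2 mm. A picture is of the moment at which its call begins. get_calibration takes no time and is no camera call.
- robot.close_job(): hands the job in; it is judged then, once.
The state is a dict: "time": time; "joint_positions": joint angles; "qvel": joint speeds; "joint_torque": joint torques, N m; "tool_pos": TCP position; "ee_rot": TCP orientation; "wrist_force": force on the tool from outside, world axes, zero at the start; "wrist_torque": the same for the moment, N m; "width": finger opening in m; "finger_force": force on a finger pad.
Only numpy, scipy, OpenCV 4.12 (cv2) and the standard library are available. Lean on these libraries where they do the work, as an engineer would, in place of code of your own. Each camera call takes 0.05 s, during which the arm holds its last target. There are 200 camera calls.

TASK

Hang the wooden key fob on the display stand's snap hook: pick it up, push its steel eye against the hook's sprung gate so that the eye itself opens the gate and passes inside, and leave the fob hanging from the closed hook with its body straight down. Be gentle, never pressing the fob on the stand with more than about 20 N; keep the robot off the stand and do not disturb the other things on the table.

Things in the scene. Friction and masses are not known exactly. Their poses are not given: they have to be found in the camera images.
- fob: The key fob, about 70 g: a pale wooden block 80 mm long (x), 26 mm wide (y), 20 mm high (z), with a long steel wire eye on its +x end. It starts lying on the table, z up. Origin: centre of the block's underside. A 22 mm wide steel ferrule covers the block's end to x = +45 mm.
- eye (a point): Middle of the eye's straight front bar (centre line), at (78, 0, 10) mm in the fob's frame; same axes. The eye lies flat in the fob's x-y plane: wire 6 mm thick, front bar along y, 14 mm long plus slanted corners, legs back to the block; the opening is 30 mm long (x) and 12 to 18 mm wide (y).
- stand: The display stand, fixed. Origin: on the table below the snap hook's nominal place; z up; x points from the hook's gate side back to the post (18 mm thick, 270 mm tall, at x +150 mm; foot 14 mm high, x +60 to +220, y -55 to +55 mm). A 12 mm bar at 262 mm carries the hook, a steel loop in the x-z plane. The bar is clamped by hand: the hook and gate sit up to 25 mm to +x or -x of nominal, which is not measured.
- nose (a point): Nominal top of the hook's nose, at (-12, 0, 199.5) mm in the stand's frame (true x up to 25 mm off, z exact); same axes. Hook wire 7 mm thick; the upright nose ends in a head (x -20.5 to -10.5, 10 mm wide) whose inner edge is a 3.5 mm high lip with its top here. The eye comes in above the nose in +x, pushes the gate in, then goes down behind the nose until its bar is below the gate's tip; the gate then springs shut above it.
- seat (a point): Nominal top surface of the hook's rounded bottom, at (0, 0, 173.5) mm in the stand's frame (true x up to 25 mm off); same axes. The eye's bar hangs here, its centre about 176 mm above the table. 14 mm behind it (+x) the hook's back shank rises to the loop's top at 258 mm. Let go level, the fob swings down by itself and has all but settled after 4 s.
- gate (a joint): Sprung gate angle, rad: 0 shut, 0.185 at its hard stop. A 5 mm steel rod hung from a hinge nominally at (-8, 0, 250) mm in the stand's frame, tip at 191.5 mm, shut against the nose's inner side; swings only to +x. Pressed just above the nose it takes 2.7 N, 4.5 N near the stop, then is rigid. At the stop the bar has some 2 mm of play to the nose: let back 1 mm it is clear to go down.
- paint_bottle: White paint bottle, 40 mm across, 90 mm tall, a bystander. Origin: centre of its underside.
- water_cup: White ceramic cup, 70 mm across, 80 mm tall, a bystander. Origin: centre of its underside.
- disc_pendant: Round pale wooden disc, 60 mm across, 12 mm thick, with no eye, a bystander. Origin: centre of its underside.
- wood_blank: Flat brown wooden board, 120 x 70 x 12 mm, a bystander. Origin: centre of its underside.
There are look-alikes about, which are no part of the job. What is shaped like the fob but purple, red or yellow is not meant.

How it is judged:
By the outcome, as a careful person would: the job done as asked, in the order asked, and still so for the second after the job is handed in, with the robot touching nothing.
It also fails if it takes over 64 s, if anything falls off the work surface, if the arm or the gripper's body presses on something with over 40 N, if the wrist force passes 120 N, or if a joint passes its speed limit or range.

## Working session

There is one attempt and no reset: what is moved stays moved. The work goes in short steps, Python scripts to look and compute and a tool call to move; the robot and the scene stay as the last step left them, time stands still between calls to the robot, and variables do not carry over. Pictures are saved under pics/ and viewed, at most 10 in all, crops included, and the job is handed in when it is done.

Besides the shell and the picture viewer there is one more tool, called after "Request:" as a command line: name --argument value ..., lists and objects as JSON in quotes. carry_out: Moves the arm, as the interface text tells. Shift numbers are shares of 0.02 m and turn numbers shares of 0.12 rad, none past 1 either way. Its arguments: {"type":"object","properties":{"deltas":{"type":"array","items":{"type":"object","properties":{"dx":{"type":"number"},"dy":{"type":"number"},"dz":{"type":"number"},"wx":{"type":"number"},"wy":{"type":"number"},"wz":{"type":"number"},"gripper":{"type":"number"}}}}},"required":["deltas"]}

```bash
mkdir -p pics; python3 - <<'E'
from bench import robot, eyes
import cv2,json
for n in("side","top"):
    im=eyes.snapshot(n); cv2.imwrite(f"pics/{n}0.png",im[:,:,::-1])
    c=eyes.get_calibration(n); print(n,c)
o=robot.get_obs(); print(o)
E
```

```text
side {'fovy': 46.78192946334785, 'cx': 252.33558860263312, 'cy': 195.38605627817205, 'R': array([[-0.84931991, -0.52779167, -0.00957324],
       [-0.36941092,  0.60721354, -0.70343962],
       [ 0.37708257, -0.59390881, -0.71069055]]), 't': array([0.51494827, 0.33253817, 1.31966566])}
top {'fovy': 50.850170871022215, 'cx': 253.4401479454802, 'cy': 190.1994406372202, 'R': array([[-0.03482333, -0.99938121,  0.0049524 ],
       [-0.97892351,  0.03311183, -0.20152511],
       [ 0.20123643, -0.01186579, -0.97947083]]), 't': array([0.02202471, 0.62855206, 1.35023865])}
{'time': 0.1, 'joint_positions': array([-1.41912315e+00,  8.78848702e-02,  1.37206680e+00, -1.70341469e-05,
        1.68360065e+00, -1.03064555e-01]), 'qvel': array([-2.43994957e-04, -1.27607103e-03, -2.68265594e-03, -1.20182175e-04,
        1.48657125e-03, -5.78786940e-05]), 'joint_torque': array([ 1.49525633e-03, -3.41253376e+01, -3.03300977e+01,  7.18662213e-02,
        3.04371491e-02, -1.04741621e-04]), 'tool_pos': array([ 0.13856096, -0.53195638,  0.3016374 ]), 'ee_rot': array([-3.13964164e+00, -1.84774793e-04,  2.54735655e-01]), 'wrist_force': array([-0.50151765,  0.03740553, -0.07606188]), 'wrist_torque': array([ 0.02443425, -0.00785874,  0.00610682]), 'finger_force': 0.0, 'width': 0.09388096151464072}
```

View pics/side0.png

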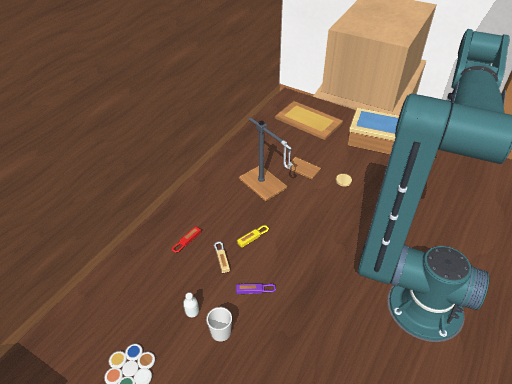

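View pics/top0.png

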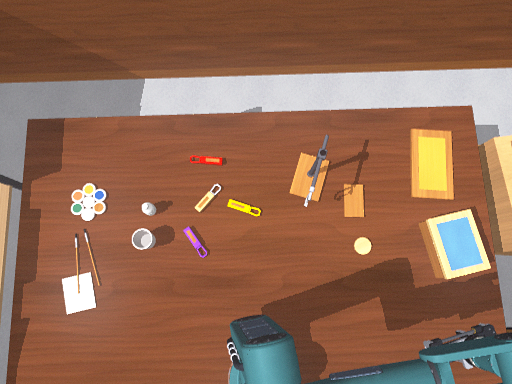

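The side view shows four fob-shaped things: red (187,239), pale wood (222,257), yellow (253,236) and purple (256,288). In the top view they are red (207,160), pale (208,198), yellow (244,208) and purple (195,241). Only the pale wooden one fits the description. The stand's hook is at side (288,157) and top (310,190). I'll confirm the fob in an enlarged crop.

```bash
cat > h.py <<'E'
import numpy as np, cv2
from bench import robot, eyes
def cam(n):
    c=eyes.get_calibration(n); return c, 192/np.tan(np.radians(c["fovy"])/2)
def ray(n,u,v):
    c,f=cam(n); R=np.array(c["R"]); d=R.T@np.array([(u-c["cx"])/f,(v-c["cy"])/f,1]); return -R.T@c["t"], d/np.linalg.norm(d)
def onz(n,u,v,z):
    o,d=ray(n,u,v); return o+d*(z-o[2])/d[2]
def proj(n,X):
    c,f=cam(n); p=np.array(c["R"])@X+c["t"]; return np.array([c["cx"]+f*p[0]/p[2],c["cy"]+f*p[1]/p[2]])
def tri(pt,ps):
    A=0;b=0
    for n,p in(("top",pt),("side",ps)):
        o,d=ray(n,*p);P=np.eye(3)-np.outer(d,d);A=A+P;b=b+P@o
    return np.linalg.solve(A,b)
E
python3 - <<'E'
import cv2,numpy as np
from h import *
s=cv2.imread("pics/side0.png");t=cv2.imread("pics/top0.png")
def cr(i,x,y,w,h,W,H): return cv2.resize(i[y:y+h,x:x+w],(W,H),interpolation=cv2.INTER_CUBIC)
# top row fob crops x8 (50x37); bottom: hook crops
a=np.hstack([cr(s,200,235,50,37,400,296),cr(t,185,178,50,37,400,296)])
b=np.hstack([cr(s,240,112,65,48*1,400,296),cr(t,285,130,50,80,185,296),np.zeros((296,215,3),np.uint8)])
b=np.hstack([cr(s,240,112,66,88,222,296),cr(s,275,135,25,40,185,296),cr(t,285,130,56,84,197,296),cr(t,295,180,33,50,196,296)])
cv2.imwrite("pics/crop1.png",np.vstack([a,b]))
for n,i,box in(("side",s,(205,238,235,275)),("top",t,(190,180,226,215))):
    x0,y0,x1,y1=box; hsv=cv2.cvtColor(i,cv2.COLOR_BGR2HSV)[y0:y1,x0:x1]
    m=(hsv[...,2]>120).astype(np.uint8)
    k,l,st,_=cv2.connectedComponentsWithStats(m); j=1+st[1:,4].argmax(); m=(l==j).astype(np.uint8)
    c=cv2.findContours(m,cv2.RETR_EXTERNAL,cv2.CHAIN_APPROX_NONE)[0][0][:,0]+[x0,y0]
    P=np.array([onz(n,u,v,.012)[:2] for u,v in c]).astype(np.float32)
    r=cv2.minAreaRect(P*1000); print(n,st[j],r); print(cv2.boxPoints(r))
E
```

```text
side [  8   3  17  32 246] ((620.1073608398438, 169.31329345703125), (30.693159103393555, 129.134521484375), 48.34099197387695)
[[561.6675   200.76526 ]
 [658.1456   114.930046]
 [678.54724  137.86133 ]
 [582.0691   223.69653 ]]
top [   0    0   36   35 1197] ((620.6666259765625, 167.33026123046875), (129.2909698486328, 125.19377899169922), 88.07074737548828)
[[555.9289   104.828766]
 [681.0517   100.614075]
 [685.40436  229.83176 ]
 [560.28156  234.04645 ]]
```

View pics/crop1.png

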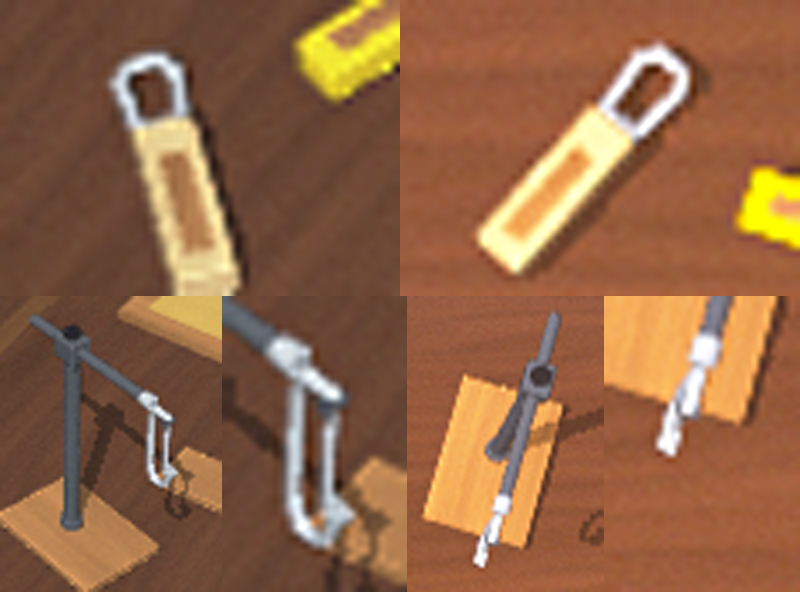

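The crops confirm the pale wooden block with a steel eye, eye tip at top view (217,184). In the top view, the hook's nose head is near (305.6,205.5) and the foot corners are at (301,153), (330,161), (319,202) and (290,193).

```bash
python3 - <<'E'
from h import *
np.set_printoptions(precision=1,suppress=True)
m=1000
print("fob corners",*[m*onz("top",u,v,.02) for u,v in((194.75,207.75),(199.6,212.4),(214.4,195.5),(209.75,190.5))])
print("eye tip outer",m*onz("top",217.8,183.8,.01))
# side: corners of crop: scale 8 origin 200,235
print("side eye tip",m*onz("side",200+150/8,235+55/8,.01), "block/eye junction sides",m*onz("side",200+133/8,235+130/8,.02),m*onz("side",200+192/8,235+120/8,.02))
F=np.array([onz("top",u,v,.014) for u,v in((300.9,152.7),(329.9,161),(319.1,201.6),(290.1,192.8))]);print("foot",m*F)
c=F.mean(0); ax=(F[0]+F[1]-F[2]-F[3])[:2]; yaw=np.arctan2(ax[1],ax[0]); ay=(F[0]+F[3]-F[1]-F[2])[:2]
print("yaw",np.degrees(yaw),np.degrees(np.arctan2(ay[1],ay[0]))-90,"size",np.linalg.norm(ax)/2*m,np.linalg.norm(ay)/2*m)
B=[onz("top",u,v,.262) for u,v in((312.3,190.2),(327.3,136.2))];d=B[1]-B[0];print("bar",m*B[0],m*B[1],np.degrees(np.arctan2(d[1],d[0])))
yb=np.arctan2(d[1],d[0])
o=c[:2]-.14*np.array([np.cos(yaw),np.sin(yaw)]);print("stand o",o*m)
print("nose tri",m*tri((305.6,205.5),(291.35,165)),"nose on z",m*onz("top",305.6,205.5,.198),m*onz("side",291.35,165,.198))
print("hinge tri",m*tri((309.5,197.6),(290.3,149)))
print("post top", m*onz("top",285+(540-407)/3.52,130+(375-296)/3.52,.27))
E
```

```text
fob corners [581. 212.  20.] [563.6 194.8  20. ] [623.2 141.1  20. ] [642.2 157.6  20. ]
eye tip outer [668.2 128.9  10. ]
side eye tip [662.1 123.5  10. ] block/eye junction sides [640.5 165.4  20. ] [622.8 148.7  20. ]
foot [[ 774.8 -180.6   14. ]
 [ 739.5 -285.7   14. ]
 [ 589.2 -235.6   14. ]
 [ 625.1 -132.6   14. ]]
yaw -18.10217750183222 -18.910811943912904 size 157.83486770340085 109.92466272640604
bar [ 582.3 -173.8  262. ] [ 750.7 -231.1  262. ] -18.777954431382657
stand o [ 549.1 -165.1]
nose tri [ 549.  -160.7  190.1] nose on z [ 546.8 -159.9  198. ] [ 546.1 -152.4  198. ]
hinge tri [ 561.3 -166.   250.6]
post top [ 696.6 -211.9  270. ]
```

Request:
carry_out --deltas '[{"dx": 1,"dy": -0.93},{"dx": 1,"dy": -0.93},{"dx": 1,"dy": -0.93},{"dx": 1,"dy": -0.93},{"dx": 1,"dy": -0.93},{"dx": 1,"dy": -0.93},{"dx": 1,"dy": -0.93},{"dx": 1,"dy": -0.93},{"dx": 1,"dy": -0.93},{"dx": 1,"dy": -0.93},{"dx": 1,"dy": -0.93},{"dx": 1,"dy": -0.93},{"dx": 1,"dy": -0.93},{"dx": 1,"dy": -0.93},{"dx": 1,"dy": -0.93},{"dx": 1,"dy": -0.93},{"dx": 1,"dy": -0.93},{"dx": 1,"dy": -0.93},{"dx": 1,"dy": -0.93},{"dx": 1,"dy": -0.93}]'

```text
invalid input
```

Request:
carry_out --deltas '[{"dx": 1,"dy": -0.93,"dz": 0,"wx": 0,"wy": 0,"wz": 0,"gripper": 0},{"dx": 1,"dy": -0.93,"dz": 0,"wx": 0,"wy": 0,"wz": 0,"gripper": 0},{"dx": 1,"dy": -0.93,"dz": 0,"wx": 0,"wy": 0,"wz": 0,"gripper": 0},{"dx": 1,"dy": -0.93,"dz": 0,"wx": 0,"wy": 0,"wz": 0,"gripper": 0},{"dx": 1,"dy": -0.93,"dz": 0,"wx": 0,"wy": 0,"wz": 0,"gripper": 0},{"dx": 1,"dy": -0.93,"dz": 0,"wx": 0,"wy": 0,"wz": 0,"gripper": 0},{"dx": 1,"dy": -0.93,"dz": 0,"wx": 0,"wy": 0,"wz": 0,"gripper": 0},{"dx": 1,"dy": -0.93,"dz": 0,"wx": 0,"wy": 0,"wz": 0,"gripper": 0},{"dx": 1,"dy": -0.93,"dz": 0,"wx": 0,"wy": 0,"wz": 0,"gripper": 0},{"dx": 1,"dy": -0.93,"dz": 0,"wx": 0,"wy": 0,"wz": 0,"gripper": 0},{"dx": 1,"dy": -0.93,"dz": 0,"wx": 0,"wy": 0,"wz": 0,"gripper": 0},{"dx": 1,"dy": -0.93,"dz": 0,"wx": 0,"wy": 0,"wz": 0,"gripper": 0},{"dx": 1,"dy": -0.93,"dz": 0,"wx": 0,"wy": 0,"wz": 0,"gripper": 0},{"dx": 1,"dy": -0.93,"dz": 0,"wx": 0,"wy": 0,"wz": 0,"gripper": 0},{"dx": 1,"dy": -0.93,"dz": 0,"wx": 0,"wy": 0,"wz": 0,"gripper": 0}]'

```text
time: 1.35
tool_pos: [0.3589, -0.1853, 0.3023]
ee_rot: [-3.141, 0.0, 0.255]
wrist_force: [0.1, -0.3, 1.2]
width: 0.094
finger_force: 0.0
```

Request:
carry_out --deltas '[{"dx": 1,"dy": -0.93,"dz": 0,"wx": 0,"wy": 0,"wz": 0,"gripper": 0},{"dx": 1,"dy": -0.93,"dz": 0,"wx": 0,"wy": 0,"wz": 0,"gripper": 0},{"dx": 1,"dy": -0.93,"dz": 0,"wx": 0,"wy": 0,"wz": 0,"gripper": 0},{"dx": 1,"dy": -0.93,"dz": 0,"wx": 0,"wy": 0,"wz": 0,"gripper": 0},{"dx": 1,"dy": -0.93,"dz": 0,"wx": 0,"wy": 0,"wz": 0,"gripper": 0},{"dx": 1,"dy": -0.93,"dz": 0,"wx": 0,"wy": 0,"wz": 0,"gripper": 0},{"dx": 1,"dy": -0.93,"dz": 0,"wx": 0,"wy": 0,"wz": 0,"gripper": 0},{"dx": 1,"dy": -0.93,"dz": 0,"wx": 0,"wy": 0,"wz": 0,"gripper": 0},{"dx": 1,"dy": -0.93,"dz": 0,"wx": 0,"wy": 0,"wz": 0,"gripper": 0},{"dx": 1,"dy": -0.93,"dz": 0,"wx": 0,"wy": 0,"wz": 0,"gripper": 0},{"dx": 1,"dy": -0.93,"dz": 0,"wx": 0,"wy": 0,"wz": 0,"gripper": 0},{"dx": 1,"dy": -0.93,"dz": 0,"wx": 0,"wy": 0,"wz": 0,"gripper": 0},{"dx": 1,"dy": -0.93,"dz": 0,"wx": 0,"wy": 0,"wz": 0,"gripper": 0},{"dx": 1,"dy": -0.93,"dz": 0,"wx": 0,"wy": 0,"wz": 0,"gripper": 0},{"dx": 1,"dy": -0.93,"dz": 0,"wx": 0,"wy": 0,"wz": 0,"gripper": 0},{"dx": 1,"dy": -0.93,"dz": 0,"wx": 0,"wy": 0,"wz": 0,"gripper": 0},{"dx": 0.1,"dy": 0,"dz": 0,"wx": 0,"wy": 0,"wz": 0,"gripper": 0}]'

```text
time: 2.77
tool_pos: [0.5962, 0.1861, 0.3006]
ee_rot: [-3.14, 0.002, 0.259]
wrist_force: [-0.7, -0.4, -1.0]
width: 0.0942
finger_force: 0.0
```

Request:
carry_out --deltas '[{"dx": 0,"dy": 0,"dz": 0,"wx": 0,"wy": 0,"wz": -1,"gripper": 0},{"dx": 0,"dy": 0,"dz": 0,"wx": 0,"wy": 0,"wz": -1,"gripper": 0},{"dx": 0,"dy": 0,"dz": 0,"wx": 0,"wy": 0,"wz": -1,"gripper": 0},{"dx": 0,"dy": 0,"dz": 0,"wx": 0,"wy": 0,"wz": -1,"gripper": 0},{"dx": 0,"dy": 0,"dz": 0,"wx": 0,"wy": 0,"wz": -1,"gripper": 0},{"dx": 0,"dy": 0,"dz": 0,"wx": 0,"wy": 0,"wz": -1,"gripper": 0},{"dx": 0,"dy": 0,"dz": 0,"wx": 0,"wy": 0,"wz": -1,"gripper": 0},{"dx": 0,"dy": 0,"dz": 0,"wx": 0,"wy": 0,"wz": -1,"gripper": 0},{"dx": 0,"dy": 0,"dz": 0,"wx": 0,"wy": 0,"wz": -1,"gripper": 0},{"dx": 0,"dy": 0,"dz": 0,"wx": 0,"wy": 0,"wz": -1,"gripper": 0},{"dx": 0,"dy": 0,"dz": 0,"wx": 0,"wy": 0,"wz": -1,"gripper": 0},{"dx": 0,"dy": 0,"dz": 0,"wx": 0,"wy": 0,"wz": -1,"gripper": 0},{"dx": 0,"dy": 0,"dz": 0,"wx": 0,"wy": 0,"wz": -1,"gripper": 0},{"dx": 0,"dy": 0,"dz": 0,"wx": 0,"wy": 0,"wz": -1,"gripper": 0},{"dx": 0,"dy": 0,"dz": 0,"wx": 0,"wy": 0,"wz": -1,"gripper": 0},{"dx": 0,"dy": 0,"dz": 0,"wx": 0,"wy": 0,"wz": -1,"gripper": 0},{"dx": 0,"dy": 0,"dz": 0,"wx": 0,"wy": 0,"wz": -1,"gripper": 0},{"dx": 0,"dy": 0,"dz": 0,"wx": 0,"wy": 0,"wz": -1,"gripper": 0}]'

```text
time: 4.27
tool_pos: [0.5948, 0.1817, 0.3021]
ee_rot: [-3.14, -0.0, 2.42]
wrist_force: [-0.4, 0.1, 0.3]
width: 0.0939
finger_force: 0.0
```

```bash
python3 - <<'E'
from h import *
o=robot.get_obs();print(o["time"],o["tool_pos"],o["ee_rot"],o["joint_positions"])
s=eyes.snapshot("side");cv2.imwrite("pics/s1.png",cv2.resize(s[130:300,140:340,::-1],(800,680))[80:])
E
```

```text
4.2667 [0.5948159  0.18171836 0.30209846] [-3.14016608e+00 -4.70519941e-04  2.42017616e+00] [ 2.05565110e-01  2.49614860e-01  1.18546555e+00 -4.84526153e-04
  1.70793565e+00 -6.43880953e-01]
```

View pics/s1.png

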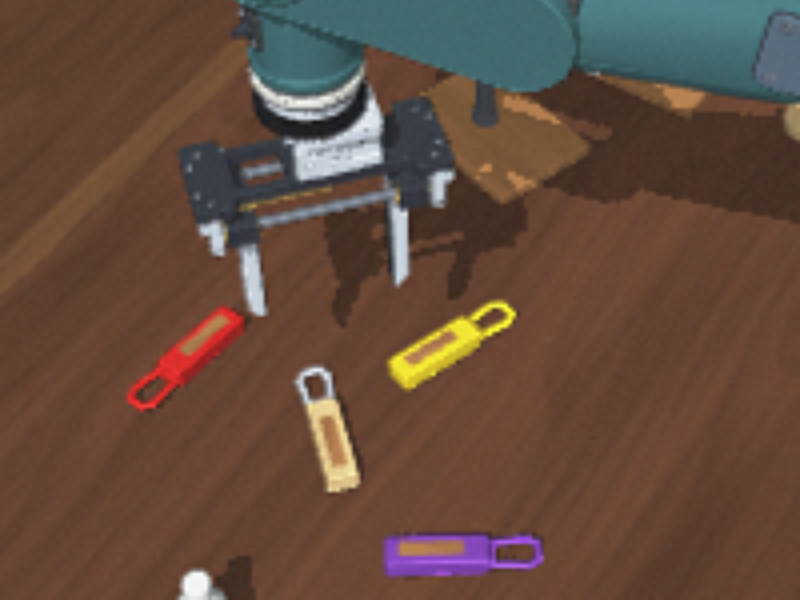

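The gripper is above the fob, which is at crop pixel (330,430), with yellow and red clear on both sides.

Request:
carry_out --deltas '[{"dx": 0,"dy": 0,"dz": 1,"wx": 0,"wy": 0,"wz": 0,"gripper": 0},{"dx": 0,"dy": 0,"dz": 1,"wx": 0,"wy": 0,"wz": 0,"gripper": 0},{"dx": 0,"dy": 0,"dz": 1,"wx": 0,"wy": 0,"wz": 0,"gripper": 0},{"dx": 0,"dy": 0,"dz": 1,"wx": 0,"wy": 0,"wz": 0,"gripper": 0},{"dx": 0,"dy": 0,"dz": 1,"wx": 0,"wy": 0,"wz": 0,"gripper": 0},{"dx": 0,"dy": 0,"dz": 1,"wx": 0,"wy": 0,"wz": 0,"gripper": 0},{"dx": 0,"dy": 0,"dz": 1,"wx": 0,"wy": 0,"wz": 0,"gripper": 0},{"dx": 0,"dy": 0,"dz": 1,"wx": 0,"wy": 0,"wz": 0,"gripper": 0},{"dx": 0,"dy": 0,"dz": 1,"wx": 0,"wy": 0,"wz": 0,"gripper": 0},{"dx": 0,"dy": 0,"dz": 0.6,"wx": 0,"wy": 0,"wz": 0,"gripper": 0},{"dx": 0,"dy": 0,"dz": 0.35,"wx": 0,"wy": 0,"wz": 0,"gripper": 0},{"dx": 0,"dy": 0,"dz": 0,"wx": 0,"wy": 0,"wz": 0,"gripper": 0}]'

```text
time: 5.32
tool_pos: [0.5942, 0.182, 0.1016]
ee_rot: [-3.138, -0.002, 2.414]
wrist_force: [-1.0, -0.4, -0.5]
width: 0.0942
finger_force: 0.0
```

Request:
carry_out --deltas '[{"dx": 0,"dy": 0,"dz": 0,"wx": 0,"wy": 0,"wz": 0,"gripper": 255},{"dx": 0,"dy": 0,"dz": 0,"wx": 0,"wy": 0,"wz": 0,"gripper": 255},{"dx": 0,"dy": 0,"dz": 0,"wx": 0,"wy": 0,"wz": 0,"gripper": 255},{"dx": 0,"dy": 0,"dz": 0,"wx": 0,"wy": 0,"wz": 0,"gripper": 255},{"dx": 0,"dy": 0,"dz": 0,"wx": 0,"wy": 0,"wz": 0,"gripper": 255},{"dx": 0,"dy": 0,"dz": 0,"wx": 0,"wy": 0,"wz": 0,"gripper": 255},{"dx": 0,"dy": 0,"dz": 0,"wx": 0,"wy": 0,"wz": 0,"gripper": 255},{"dx": 0,"dy": 0,"dz": 0,"wx": 0,"wy": 0,"wz": 0,"gripper": 255},{"dx": 0,"dy": 0,"dz": 0,"wx": 0,"wy": 0,"wz": 0,"gripper": 255},{"dx": 0,"dy": 0,"dz": 0,"wx": 0,"wy": 0,"wz": 0,"gripper": 255},{"dx": 0,"dy": 0,"dz": 0,"wx": 0,"wy": 0,"wz": 0,"gripper": 255},{"dx": 0,"dy": 0,"dz": 0,"wx": 0,"wy": 0,"wz": 0,"gripper": 255}]'

```text
time: 6.32
tool_pos: [0.5952, 0.1826, 0.1036]
ee_rot: [3.142, -0.0, 2.415]
wrist_force: [0.3, 0.9, 1.2]
width: 0.0257
finger_force: 29.7
```

Request:
carry_out --deltas '[{"dx": 0,"dy": 0,"dz": -0.5,"wx": 0,"wy": 0,"wz": 0,"gripper": 255},{"dx": 0,"dy": 0,"dz": -1,"wx": 0,"wy": 0,"wz": 0,"gripper": 255},{"dx": 0,"dy": 0,"dz": -1,"wx": 0,"wy": 0,"wz": 0,"gripper": 255},{"dx": 0,"dy": 0,"dz": -1,"wx": 0,"wy": 0,"wz": 0,"gripper": 255},{"dx": 0,"dy": 0,"dz": -1,"wx": 0,"wy": 0,"wz": 0,"gripper": 255},{"dx": 0,"dy": 0,"dz": -1,"wx": 0,"wy": 0,"wz": 0,"gripper": 255},{"dx": 0,"dy": 0,"dz": -1,"wx": 0,"wy": 0,"wz": 0,"gripper": 255},{"dx": 0,"dy": 0,"dz": -1,"wx": 0,"wy": 0,"wz": 0,"gripper": 255},{"dx": 0,"dy": 0,"dz": -1,"wx": 0,"wy": 0,"wz": 0,"gripper": 255},{"dx": 0,"dy": 0,"dz": -1,"wx": 0,"wy": 0,"wz": 0,"gripper": 255},{"dx": 0,"dy": 0,"dz": -1,"wx": 0,"wy": 0,"wz": 0,"gripper": 255},{"dx": 0,"dy": 0,"dz": -0.5,"wx": 0,"wy": 0,"wz": 0,"gripper": 255},{"dx": 0,"dy": 0,"dz": 0,"wx": 0,"wy": 0,"wz": -1,"gripper": 255},{"dx": 0,"dy": 0,"dz": 0,"wx": 0,"wy": 0,"wz": -1,"gripper": 255},{"dx": 0,"dy": 0,"dz": 0,"wx": 0,"wy": 0,"wz": -1,"gripper": 255},{"dx": 0,"dy": 0,"dz": 0,"wx": 0,"wy": 0,"wz": -0.33,"gripper": 255}]'

```text
time: 7.65
tool_pos: [0.595, 0.1824, 0.3235]
ee_rot: [-3.141, -0.001, 2.819]
wrist_force: [-0.4, 0.2, -1.3]
width: 0.0259
finger_force: 29.7
```

Request:
carry_out --deltas '[{"dx": 0.2,"dy": -0.5,"dz": 0,"wx": 0,"wy": 0,"wz": 0,"gripper": 255},{"dx": 0.2,"dy": -1,"dz": 0,"wx": 0,"wy": 0,"wz": 0,"gripper": 255},{"dx": 0.2,"dy": -1,"dz": 0,"wx": 0,"wy": 0,"wz": 0,"gripper": 255},{"dx": 0.2,"dy": -1,"dz": 0,"wx": 0,"wy": 0,"wz": 0,"gripper": 255},{"dx": 0.2,"dy": -1,"dz": 0,"wx": 0,"wy": 0,"wz": 0,"gripper": 255},{"dx": 0.2,"dy": -1,"dz": 0,"wx": 0,"wy": 0,"wz": 0,"gripper": 255},{"dx": 0.2,"dy": -1,"dz": 0,"wx": 0,"wy": 0,"wz": 0,"gripper": 255},{"dx": 0.2,"dy": -1,"dz": 0,"wx": 0,"wy": 0,"wz": 0,"gripper": 255},{"dx": 0.2,"dy": -1,"dz": 0,"wx": 0,"wy": 0,"wz": 0,"gripper": 255},{"dx": 0.2,"dy": -1,"dz": 0,"wx": 0,"wy": 0,"wz": 0,"gripper": 255},{"dx": 0.2,"dy": -1,"dz": 0,"wx": 0,"wy": 0,"wz": 0,"gripper": 255},{"dx": 0.2,"dy": -1,"dz": 0,"wx": 0,"wy": 0,"wz": 0,"gripper": 255},{"dx": 0.2,"dy": -1,"dz": 0,"wx": 0,"wy": 0,"wz": 0,"gripper": 255},{"dx": 0.2,"dy": -1,"dz": 0,"wx": 0,"wy": 0,"wz": 0,"gripper": 255},{"dx": 0.2,"dy": -1,"dz": 0,"wx": 0,"wy": 0,"wz": 0,"gripper": 255},{"dx": 0.2,"dy": -1,"dz": 0,"wx": 0,"wy": 0,"wz": 0,"gripper": 255},{"dx": 0.2,"dy": -1,"dz": 0,"wx": 0,"wy": 0,"wz": 0,"gripper": 255},{"dx": 0,"dy": -0.58,"dz": 0,"wx": 0,"wy": 0,"wz": 0,"gripper": 255},{"dx": 0,"dy": 0,"dz": 0,"wx": 0,"wy": 0,"wz": 0,"gripper": 255}]'

```text
time: 9.23
tool_pos: [0.4201, -0.1206, 0.3237]
ee_rot: [-3.141, -0.0, 2.811]
wrist_force: [0.2, -0.1, -1.3]
width: 0.0258
finger_force: 29.7
```

```bash
python3 - <<'E'
from h import *
o=robot.get_obs();print(o["time"],o["tool_pos"],o["ee_rot"])
s=eyes.snapshot("side");t=eyes.snapshot("top");cv2.imwrite("pics/side2.png",s[:,:,::-1]);cv2.imwrite("pics/top2.png",t[:,:,::-1])
a=cv2.resize(s[125:200,260:310,::-1],(400,600),interpolation=cv2.INTER_CUBIC)
b=cv2.resize(t[170:245,280:330,::-1],(400,600),interpolation=cv2.INTER_CUBIC)
cv2.imwrite("pics/c2.png",np.hstack([a,b]))
E
```

```text
9.2333 [ 0.42005304 -0.12063133  0.3236527 ] [-3.14054415e+00 -1.73861956e-04  2.81111098e+00]
```

View pics/c2.png

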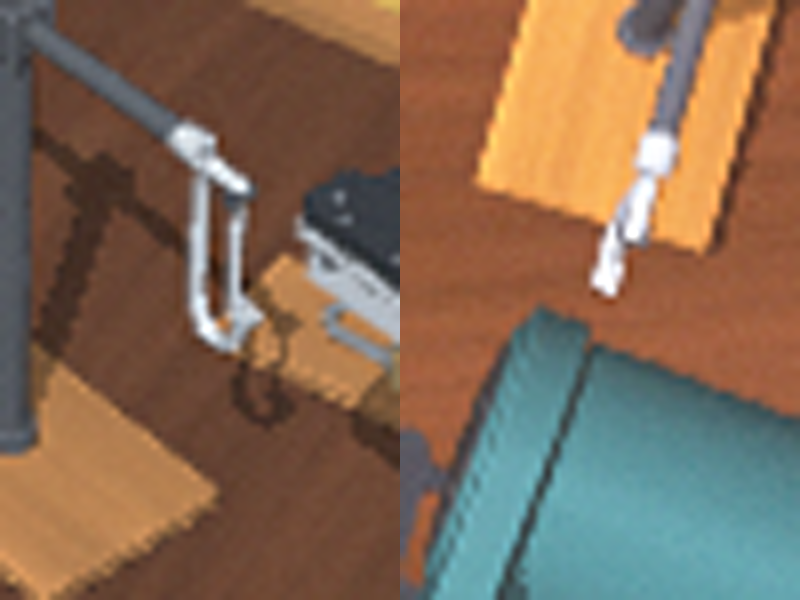

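The side crop shows the eye's front at about crop (330,320), the gate rod from (237,210) to (235,300), and the nose head near (245,315). The arm hides the eye in the top view, so I'll intersect side rays with the stand's plane.

```bash
python3 - <<'E'
from h import *
np.set_printoptions(precision=1,suppress=True)
U=np.array([.9472,-.3206,0]);V=np.array([.3206,.9472,0])
def onv(x,y,v=.022):
    o,d=ray("side",260+x/8-.44,125+y/8-.44); p=o+d*(v-o@V)/(d@V); return np.array([p@U,p[2]])*1000
for n,x,y in(("hinge blk lower",237,205),("gate mid",237,250),("gate low",236,298),("head R corner",265,317),("head top",243,300),("shank top",203,190),("shank low",197,310),("bottom under",232,350),("eye tip",327,318)): print(n,onv(x,y), onv(x,y,.019))
def px(u,z,v=22): 
    p=proj("side",(U*u+V*v+[0,0,z])/1000); return (p-[260,125]+.44)*8
for n,u,z in(("eye bar L",525,231),): print(n,px(u,z,29),px(u,z,15))
for d in (0,10):
  print(d,[ (n,px(574.5+d+x,z)) for n,x,z in(("lip",-10.5,199.5),("head out",-20.5,196),("hinge",-8,250),("seat",0,173.5),("back",17.5,210),("looptop",0,258))])
E
```

```text
hinge blk lower [589.3 242.2] [592.3 238.7]
gate mid [587.7 219.1] [590.6 215.6]
gate low [586.4 193.6] [589.4 190. ]
head R corner [568.7 194.9] [571.6 191.2]
head top [582.2 195.3] [585.2 191.6]
shank top [609.7 237.4] [612.8 233.9]
shank low [609.4 171.6] [612.4 167.8]
bottom under [586.8 164.1] [589.8 160.3]
eye tip [533.7 217.9] [536.5 214.3]
eye bar L [331.6 311.8] [356.7 297.1]
0 [('lip', array([273.4, 314.4])), ('head out', array([289.5, 333. ])), ('hinge', array([276.2, 217.6])), ('seat', array([252.9, 348.2])), ('back', array([228.9, 261.6])), ('looptop', array([263.8, 192.7]))]
10 [('lip', array([257. , 302.3])), ('head out', array([272.9, 320.8])), ('hinge', array([259.4, 205.6])), ('seat', array([236.8, 336.2])), ('back', array([212.7, 249.8])), ('looptop', array([247. , 180.7]))]
```

Request:
carry_out --deltas '[{"dx": 0,"dy": 0.05,"dz": 0.6,"wx": 0,"wy": 0,"wz": 0,"gripper": 255},{"dx": 0,"dy": 0,"dz": 0.6,"wx": 0,"wy": 0,"wz": 0,"gripper": 255},{"dx": -0.5,"dy": 0,"dz": 0,"wx": 0,"wy": 0,"wz": 0,"gripper": 255},{"dx": -0.5,"dy": 0,"dz": 0,"wx": 0,"wy": 0,"wz": 0,"gripper": 255},{"dx": -0.5,"dy": 0,"dz": 0,"wx": 0,"wy": 0,"wz": 0,"gripper": 255},{"dx": -0.25,"dy": 0,"dz": 0,"wx": 0,"wy": 0,"wz": 0,"gripper": 255},{"dx": 0,"dy": 0,"dz": 0,"wx": 0,"wy": 0,"wz": 0,"gripper": 255},{"dx": 0,"dy": 0,"dz": 0,"wx": 0,"wy": 0,"wz": 0,"gripper": 255}]'

```text
time: 10.0
tool_pos: [0.4551, -0.1296, 0.2998]
ee_rot: [-3.142, -0.0, 2.814]
wrist_force: [0.1, -1.1, -1.7]
width: 0.0256
finger_force: 29.7
```

```bash
python3 - <<'E'
from h import *
P=[]
for i in range(6):
    s=eyes.snapshot("side"); o=robot.get_obs(); P.append(np.r_[o["tool_pos"],o["ee_rot"]])
t=eyes.snapshot("top")
P=np.array(P);p=np.mean(P,0);print(o["time"],p,P.std(0),"u,v",p[0]*.9472-.3206*p[1],p[0]*.3206+.9472*p[1],o["wrist_force"])
a=cv2.resize(s[135:185,265:315,::-1],(500,500),interpolation=cv2.INTER_CUBIC)
b=cv2.resize(t[180:230,290:320,::-1],(300,500),interpolation=cv2.INTER_CUBIC)
cv2.imwrite("pics/c3.png",np.hstack([a,b]))
E
```

```text
10.3 [ 4.54447579e-01 -1.29420671e-01  2.99890925e-01 -3.14147084e+00
  2.35440611e-04  2.81435236e+00] [1.71790629e-04 3.64750934e-05 4.51922026e-05 2.11074113e-05
 2.21093179e-04 6.61100830e-05] u,v 0.47194501358781815 0.023108634428605584 [ 0.27923864 -1.09579658 -1.50468074]
```

View pics/c3.png

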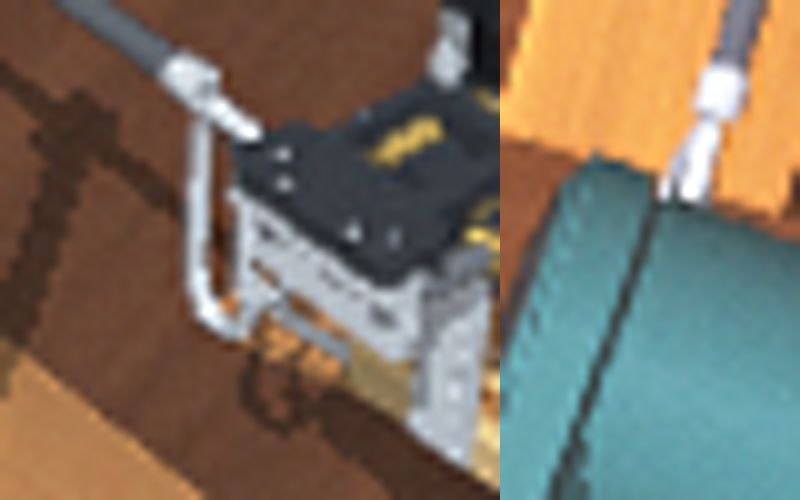

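The eye's front is just at the nose head, around crop (265,295), and nothing else is near it. I'll advance in small steps and watch the force along +x of the stand.

Request:
carry_out --deltas '[{"dx": -0.2,"dy": 0,"dz": 0,"wx": 0,"wy": 0,"wz": 0,"gripper": 255},{"dx": -0.2,"dy": 0,"dz": 0,"wx": 0,"wy": 0,"wz": 0,"gripper": 255},{"dx": 0,"dy": 0,"dz": 0,"wx": 0,"wy": 0,"wz": 0,"gripper": 255}]'

```text
time: 10.6
tool_pos: [0.4626, -0.1322, 0.2996]
ee_rot: [-3.141, 0.0, 2.814]
wrist_force: [0.3, 0.8, -0.5]
width: 0.0257
finger_force: 29.7
```

Request:
carry_out --deltas '[{"dx": -0.1,"dy": 0,"dz": 0,"wx": 0,"wy": 0,"wz": 0,"gripper": 255},{"dx": -0.1,"dy": 0,"dz": 0,"wx": 0,"wy": 0,"wz": 0,"gripper": 255},{"dx": 0,"dy": 0,"dz": 0,"wx": 0,"wy": 0,"wz": 0,"gripper": 255}]'

```text
time: 10.85
tool_pos: [0.4662, -0.1334, 0.2995]
ee_rot: [-3.142, -0.0, 2.814]
wrist_force: [-0.9, 0.1, -1.4]
width: 0.0258
finger_force: 29.7
```

Request:
carry_out --deltas '[{"dx": -0.1,"dy": 0,"dz": 0,"wx": 0,"wy": 0,"wz": 0,"gripper": 255},{"dx": -0.1,"dy": 0,"dz": 0,"wx": 0,"wy": 0,"wz": 0,"gripper": 255},{"dx": 0,"dy": 0,"dz": 0,"wx": 0,"wy": 0,"wz": 0,"gripper": 255}]'

```text
time: 11.1
tool_pos: [0.4699, -0.1347, 0.2996]
ee_rot: [-3.142, 0.0, 2.814]
wrist_force: [0.0, 0.2, -0.3]
width: 0.0259
finger_force: 29.7
```

Request:
carry_out --deltas '[{"dx": -0.1,"dy": 0,"dz": 0,"wx": 0,"wy": 0,"wz": 0,"gripper": 255},{"dx": -0.1,"dy": 0,"dz": 0,"wx": 0,"wy": 0,"wz": 0,"gripper": 255},{"dx": 0,"dy": 0,"dz": 0,"wx": 0,"wy": 0,"wz": 0,"gripper": 255}]'

```text
time: 11.35
tool_pos: [0.4731, -0.1357, 0.2993]
ee_rot: [-3.142, -0.002, 2.814]
wrist_force: [-2.8, 1.1, -0.4]
width: 0.0261
finger_force: 29.7
```

Request:
carry_out --deltas '[{"dx": -0.1,"dy": 0,"dz": 0,"wx": 0,"wy": 0,"wz": 0,"gripper": 255},{"dx": 0,"dy": 0,"dz": 0,"wx": 0,"wy": 0,"wz": 0,"gripper": 255}]'

```text
time: 11.52
tool_pos: [0.4751, -0.1364, 0.2994]
ee_rot: [-3.142, -0.001, 2.814]
wrist_force: [-3.8, 0.5, -0.1]
width: 0.0259
finger_force: 29.7
```

Request:
carry_out --deltas '[{"dx": -0.1,"dy": 0,"dz": 0,"wx": 0,"wy": 0,"wz": 0,"gripper": 255},{"dx": 0,"dy": 0,"dz": 0,"wx": 0,"wy": 0,"wz": 0,"gripper": 255}]'

```text
time: 11.68
tool_pos: [0.4771, -0.1371, 0.2995]
ee_rot: [-3.142, -0.001, 2.814]
wrist_force: [-4.1, 0.1, -1.2]
width: 0.0255
finger_force: 29.7
```

Request:
carry_out --deltas '[{"dx": -0.05,"dy": 0,"dz": 0,"wx": 0,"wy": 0,"wz": 0,"gripper": 255},{"dx": 0,"dy": 0,"dz": 0,"wx": 0,"wy": 0,"wz": 0,"gripper": 255}]'

```text
time: 11.85
tool_pos: [0.4781, -0.1374, 0.2996]
ee_rot: [-3.141, -0.001, 2.814]
wrist_force: [-4.0, 1.4, -0.8]
width: 0.026
finger_force: 29.7
```

Request:
carry_out --deltas '[{"dx": -0.05,"dy": 0,"dz": 0,"wx": 0,"wy": 0,"wz": 0,"gripper": 255},{"dx": 0,"dy": 0,"dz": 0,"wx": 0,"wy": 0,"wz": 0,"gripper": 255}]'

```text
time: 12.02
tool_pos: [0.4787, -0.1376, 0.2995]
ee_rot: [-3.142, -0.002, 2.814]
wrist_force: [-4.2, 1.9, 0.3]
width: 0.0259
finger_force: 29.7
```

Request:
carry_out --deltas '[{"dx": -0.03,"dy": 0,"dz": 0,"wx": 0,"wy": 0,"wz": 0,"gripper": 255},{"dx": 0,"dy": 0,"dz": 0,"wx": 0,"wy": 0,"wz": 0,"gripper": 255}]'

```text
time: 12.18
tool_pos: [0.4789, -0.1377, 0.2994]
ee_rot: [-3.141, -0.003, 2.814]
wrist_force: [-6.9, 1.7, 0.4]
width: 0.0257
finger_force: 29.7
```

Request:
carry_out --deltas '[{"dx": -0.03,"dy": 0,"dz": 0,"wx": 0,"wy": 0,"wz": 0,"gripper": 255},{"dx": 0,"dy": 0,"dz": 0,"wx": 0,"wy": 0,"wz": 0,"gripper": 255}]'

```text
time: 12.35
tool_pos: [0.4791, -0.1378, 0.2993]
ee_rot: [-3.141, -0.004, 2.814]
wrist_force: [-7.5, 1.9, 0.3]
width: 0.0257
finger_force: 29.7
```

The gate is at its stop. I'll let back about 1 mm net, then go down in small steps.

Request:
carry_out --deltas '[{"dx": 0.08,"dy": 0,"dz": 0,"wx": 0,"wy": 0,"wz": 0,"gripper": 255},{"dx": 0,"dy": 0,"dz": 0,"wx": 0,"wy": 0,"wz": 0,"gripper": 255}]'

```text
time: 12.52
tool_pos: [0.4784, -0.1375, 0.2996]
ee_rot: [-3.141, -0.001, 2.814]
wrist_force: [-3.8, 1.5, -0.4]
width: 0.0257
finger_force: 29.7
```

Request:
carry_out --deltas '[{"dx": 0,"dy": 0,"dz": 0.1,"wx": 0,"wy": 0,"wz": 0,"gripper": 255},{"dx": 0,"dy": 0,"dz": 0.1,"wx": 0,"wy": 0,"wz": 0,"gripper": 255},{"dx": 0,"dy": 0,"dz": 0,"wx": 0,"wy": 0,"wz": 0,"gripper": 255}]'

```text
time: 12.77
tool_pos: [0.4788, -0.1377, 0.2957]
ee_rot: [-3.141, 0.0, 2.814]
wrist_force: [-4.5, 2.4, -0.3]
width: 0.0257
finger_force: 29.8
```

Request:
carry_out --deltas '[{"dx": 0,"dy": 0,"dz": 0.08,"wx": 0,"wy": 0,"wz": 0,"gripper": 255},{"dx": 0,"dy": 0,"dz": 0,"wx": 0,"wy": 0,"wz": 0,"gripper": 255}]'

```text
time: 12.93
tool_pos: [0.4789, -0.1377, 0.2941]
ee_rot: [-3.142, 0.0, 2.814]
wrist_force: [-3.3, 0.8, -0.1]
width: 0.0257
finger_force: 29.8
```

Request:
carry_out --deltas '[{"dx": 0,"dy": 0,"dz": 0.1,"wx": 0,"wy": 0,"wz": 0,"gripper": 255},{"dx": 0,"dy": 0,"dz": 0.1,"wx": 0,"wy": 0,"wz": 0,"gripper": 255},{"dx": 0,"dy": 0,"dz": 0,"wx": 0,"wy": 0,"wz": 0,"gripper": 255}]'

```text
time: 13.18
tool_pos: [0.4788, -0.1376, 0.2896]
ee_rot: [-3.142, -0.0, 2.814]
wrist_force: [-4.1, 0.8, 0.1]
width: 0.0263
finger_force: 29.8
```

Request:
carry_out --deltas '[{"dx": 0,"dy": 0,"dz": 0.1,"wx": 0,"wy": 0,"wz": 0,"gripper": 255},{"dx": 0,"dy": 0,"dz": 0.1,"wx": 0,"wy": 0,"wz": 0,"gripper": 255},{"dx": 0,"dy": 0,"dz": 0,"wx": 0,"wy": 0,"wz": 0,"gripper": 255}]'

```text
time: 13.43
tool_pos: [0.4786, -0.1376, 0.2852]
ee_rot: [3.142, -0.001, 2.814]
wrist_force: [-2.2, 1.6, -0.7]
width: 0.0253
finger_force: 29.8
```

Request:
carry_out --deltas '[{"dx": 0,"dy": 0,"dz": 0.1,"wx": 0,"wy": 0,"wz": 0,"gripper": 255},{"dx": 0,"dy": 0,"dz": 0.1,"wx": 0,"wy": 0,"wz": 0,"gripper": 255},{"dx": 0,"dy": 0,"dz": 0,"wx": 0,"wy": 0,"wz": 0,"gripper": 255}]'

```text
time: 13.68
tool_pos: [0.4793, -0.1379, 0.2817]
ee_rot: [-3.142, 0.002, 2.814]
wrist_force: [0.7, 0.1, -1.1]
width: 0.0258
finger_force: 29.8
```

Request:
carry_out --deltas '[{"dx": 0,"dy": 0,"dz": 0.1,"wx": 0,"wy": 0,"wz": 0,"gripper": 255},{"dx": 0,"dy": 0,"dz": 0.1,"wx": 0,"wy": 0,"wz": 0,"gripper": 255},{"dx": 0,"dy": 0,"dz": 0,"wx": 0,"wy": 0,"wz": 0,"gripper": 255}]'

```text
time: 13.93
tool_pos: [0.4788, -0.1377, 0.2777]
ee_rot: [-3.142, 0.0, 2.814]
wrist_force: [-0.2, -0.1, -0.7]
width: 0.0253
finger_force: 29.8
```

The gate force vanished, so the gate has shut above the bar. I'll move over the seat, lower, and look before letting go.

Request:
carry_out --deltas '[{"dx": -0.1,"dy": 0,"dz": 0,"wx": 0,"wy": 0,"wz": 0,"gripper": 255},{"dx": -0.1,"dy": 0,"dz": 0.1,"wx": 0,"wy": 0,"wz": 0,"gripper": 255},{"dx": 0,"dy": 0,"dz": 0.1,"wx": 0,"wy": 0,"wz": 0,"gripper": 255},{"dx": 0,"dy": 0,"dz": 0,"wx": 0,"wy": 0,"wz": 0,"gripper": 255}]'

```text
time: 14.27
tool_pos: [0.4825, -0.1389, 0.2735]
ee_rot: [3.142, -0.001, 2.814]
wrist_force: [-0.8, 0.1, -0.5]
width: 0.0258
finger_force: 29.8
```

```bash
python3 - <<'E'
from h import *
s=eyes.snapshot("side");o=robot.get_obs();print(o["time"],o["tool_pos"],o["wrist_force"])
cv2.imwrite("pics/c4.png",cv2.resize(s[135:185,265:315,::-1],(600,600),interpolation=cv2.INTER_CUBIC))
E
```

```text
14.3167 [ 0.48247547 -0.13892893  0.27364126] [-0.85032381 -0.51700449 -0.21480367]
```

View pics/c4.png

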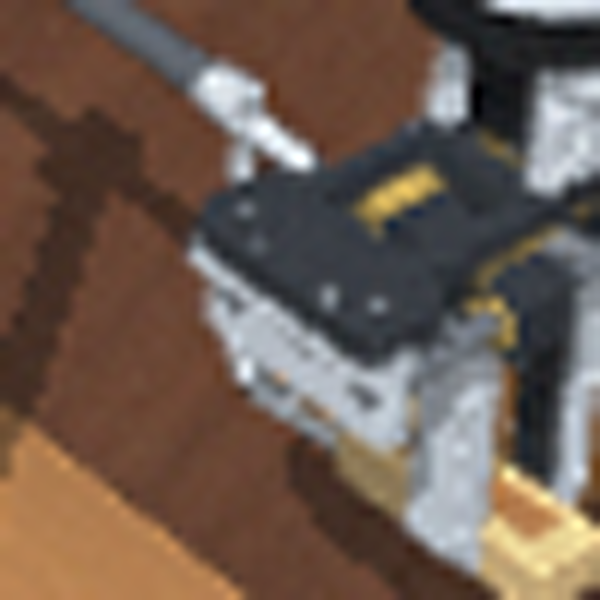

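The body hides the hook from the side camera, but the force history is clear. I'll lower to about 1 mm above the seat, open, and let it settle.

Request:
carry_out --deltas '[{"dx": 0,"dy": 0,"dz": 0.12,"wx": 0,"wy": 0,"wz": 0,"gripper": 255},{"dx": 0,"dy": 0,"dz": 0,"wx": 0,"wy": 0,"wz": 0,"gripper": 255},{"dx": 0,"dy": 0,"dz": 0,"wx": 0,"wy": 0,"wz": 0,"gripper": 0},{"dx": 0,"dy": 0,"dz": 0,"wx": 0,"wy": 0,"wz": 0,"gripper": 0},{"dx": 0,"dy": 0,"dz": 0,"wx": 0,"wy": 0,"wz": 0,"gripper": 0},{"dx": 0,"dy": 0,"dz": 0,"wx": 0,"wy": 0,"wz": 0,"gripper": 0},{"dx": 0,"dy": 0,"dz": 0,"wx": 0,"wy": 0,"wz": 0,"gripper": 0},{"dx": 0,"dy": 0,"dz": 0,"wx": 0,"wy": 0,"wz": 0,"gripper": 0},{"dx": 0,"dy": 0,"dz": 0,"wx": 0,"wy": 0,"wz": 0,"gripper": 0},{"dx": 0,"dy": 0,"dz": 0,"wx": 0,"wy": 0,"wz": 0,"gripper": 0},{"dx": 0,"dy": 0,"dz": 0,"wx": 0,"wy": 0,"wz": 0,"gripper": 0},{"dx": 0,"dy": 0,"dz": 0,"wx": 0,"wy": 0,"wz": 0,"gripper": 0},{"dx": 0,"dy": 0,"dz": 0,"wx": 0,"wy": 0,"wz": 0,"gripper": 0},{"dx": 0,"dy": 0,"dz": 0,"wx": 0,"wy": 0,"wz": 0,"gripper": 0}]'

```text
time: 15.48
tool_pos: [0.4825, -0.1389, 0.2717]
ee_rot: [-3.141, 0.0, 2.814]
wrist_force: [0.3, 0.5, -0.0]
width: 0.0938
finger_force: 0.0
```

Request:
carry_out --deltas '[{"dx": 0,"dy": 0,"dz": 0,"wx": 0,"wy": 0,"wz": 0,"gripper": 0},{"dx": 0,"dy": 0,"dz": 0,"wx": 0,"wy": 0,"wz": 0,"gripper": 0},{"dx": 0,"dy": 0,"dz": 0,"wx": 0,"wy": 0,"wz": 0,"gripper": 0},{"dx": 0,"dy": 0,"dz": 0,"wx": 0,"wy": 0,"wz": 0,"gripper": 0},{"dx": 0,"dy": 0,"dz": 0,"wx": 0,"wy": 0,"wz": 0,"gripper": 0},{"dx": 0,"dy": 0,"dz": 0,"wx": 0,"wy": 0,"wz": 0,"gripper": 0},{"dx": 0,"dy": 0,"dz": 0,"wx": 0,"wy": 0,"wz": 0,"gripper": 0},{"dx": 0,"dy": 0,"dz": 0,"wx": 0,"wy": 0,"wz": 0,"gripper": 0},{"dx": 0,"dy": 0,"dz": 0,"wx": 0,"wy": 0,"wz": 0,"gripper": 0},{"dx": 0,"dy": 0,"dz": 0,"wx": 0,"wy": 0,"wz": 0,"gripper": 0},{"dx": 0.5,"dy": 0,"dz": 0,"wx": 0,"wy": 0,"wz": 0,"gripper": 0},{"dx": 0.5,"dy": 0,"dz": 0,"wx": 0,"wy": 0,"wz": 0,"gripper": 0},{"dx": 1,"dy": 0,"dz": 0,"wx": 0,"wy": 0,"wz": 0,"gripper": 0},{"dx": 1,"dy": 0,"dz": 0,"wx": 0,"wy": 0,"wz": 0,"gripper": 0},{"dx": 1,"dy": 0,"dz": 0,"wx": 0,"wy": 0,"wz": 0,"gripper": 0},{"dx": 1,"dy": 0,"dz": 0,"wx": 0,"wy": 0,"wz": 0,"gripper": 0},{"dx": 1,"dy": 0,"dz": 0,"wx": 0,"wy": 0,"wz": 0,"gripper": 0},{"dx": 1,"dy": 0,"dz": 0,"wx": 0,"wy": 0,"wz": 0,"gripper": 0},{"dx": 0,"dy": 0,"dz": 0,"wx": 0,"wy": 0,"wz": 0,"gripper": 0}]'

```text
time: 17.07
tool_pos: [0.3471, -0.0927, 0.2718]
ee_rot: [-3.141, 0.0, 2.814]
wrist_force: [0.7, -0.2, -0.2]
width: 0.094
finger_force: 0.0
```

Request:
carry_out --deltas '[{"dx": 0,"dy": 0,"dz": -0.5,"wx": 0,"wy": 0,"wz": 0,"gripper": 0},{"dx": 0,"dy": 0,"dz": -1,"wx": 0,"wy": 0,"wz": 0,"gripper": 0},{"dx": 0,"dy": 0,"dz": -1,"wx": 0,"wy": 0,"wz": 0,"gripper": 0},{"dx": 0,"dy": 0,"dz": -0.5,"wx": 0,"wy": 0,"wz": 0,"gripper": 0},{"dx": 0,"dy": 0,"dz": 0,"wx": 0,"wy": 0,"wz": 0,"gripper": 0},{"dx": 0,"dy": 0,"dz": 0,"wx": 0,"wy": 0,"wz": 0,"gripper": 0},{"dx": 0,"dy": 0,"dz": 0,"wx": 0,"wy": 0,"wz": 0,"gripper": 0},{"dx": 0,"dy": 0,"dz": 0,"wx": 0,"wy": 0,"wz": 0,"gripper": 0},{"dx": 0,"dy": 0,"dz": 0,"wx": 0,"wy": 0,"wz": 0,"gripper": 0},{"dx": 0,"dy": 0,"dz": 0,"wx": 0,"wy": 0,"wz": 0,"gripper": 0},{"dx": 0,"dy": 0,"dz": 0,"wx": 0,"wy": 0,"wz": 0,"gripper": 0},{"dx": 0,"dy": 0,"dz": 0,"wx": 0,"wy": 0,"wz": 0,"gripper": 0},{"dx": 0,"dy": 0,"dz": 0,"wx": 0,"wy": 0,"wz": 0,"gripper": 0},{"dx": 0,"dy": 0,"dz": 0,"wx": 0,"wy": 0,"wz": 0,"gripper": 0},{"dx": 0,"dy": 0,"dz": 0,"wx": 0,"wy": 0,"wz": 0,"gripper": 0},{"dx": 0,"dy": 0,"dz": 0,"wx": 0,"wy": 0,"wz": 0,"gripper": 0},{"dx": 0,"dy": 0,"dz": 0,"wx": 0,"wy": 0,"wz": 0,"gripper": 0},{"dx": 0,"dy": 0,"dz": 0,"wx": 0,"wy": 0,"wz": 0,"gripper": 0}]'

```text
time: 18.57
tool_pos: [0.35, -0.0939, 0.3317]
ee_rot: [-3.141, 0.0, 2.814]
wrist_force: [0.3, -0.1, -0.1]
width: 0.094
finger_force: 0.0
```

```bash
python3 - <<'E'
from h import *
s=eyes.snapshot("side");o=robot.get_obs();print(o["time"],o["tool_pos"],o["wrist_force"],o["width"])
cv2.imwrite("pics/c5.png",cv2.resize(s[125:225,240:340,::-1],(600,600),interpolation=cv2.INTER_CUBIC))
E
```

```text
18.6167 [ 0.34995829 -0.09393786  0.33169237] [-1.30787707  0.34009394 -0.00133782] 0.09422357630168988
```

View pics/c5.png

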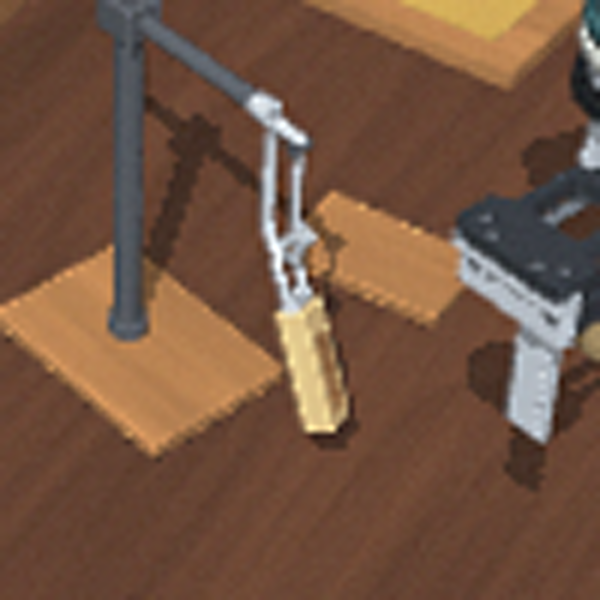

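The fob hangs in the hook with the gate shut above it. It is still slightly tilted at crop (315,365), perhaps from swinging, so I'll let it settle.

Request:
carry_out --deltas '[{"dx": 0,"dy": 0,"dz": 0,"wx": 0,"wy": 0,"wz": 0,"gripper": 0},{"dx": 0,"dy": 0,"dz": 0,"wx": 0,"wy": 0,"wz": 0,"gripper": 0},{"dx": 0,"dy": 0,"dz": 0,"wx": 0,"wy": 0,"wz": 0,"gripper": 0},{"dx": 0,"dy": 0,"dz": 0,"wx": 0,"wy": 0,"wz": 0,"gripper": 0},{"dx": 0,"dy": 0,"dz": 0,"wx": 0,"wy": 0,"wz": 0,"gripper": 0},{"dx": 0,"dy": 0,"dz": 0,"wx": 0,"wy": 0,"wz": 0,"gripper": 0},{"dx": 0,"dy": 0,"dz": 0,"wx": 0,"wy": 0,"wz": 0,"gripper": 0},{"dx": 0,"dy": 0,"dz": 0,"wx": 0,"wy": 0,"wz": 0,"gripper": 0},{"dx": 0,"dy": 0,"dz": 0,"wx": 0,"wy": 0,"wz": 0,"gripper": 0},{"dx": 0,"dy": 0,"dz": 0,"wx": 0,"wy": 0,"wz": 0,"gripper": 0},{"dx": 0,"dy": 0,"dz": 0,"wx": 0,"wy": 0,"wz": 0,"gripper": 0},{"dx": 0,"dy": 0,"dz": 0,"wx": 0,"wy": 0,"wz": 0,"gripper": 0},{"dx": 0,"dy": 0,"dz": 0,"wx": 0,"wy": 0,"wz": 0,"gripper": 0},{"dx": 0,"dy": 0,"dz": 0,"wx": 0,"wy": 0,"wz": 0,"gripper": 0},{"dx": 0,"dy": 0,"dz": 0,"wx": 0,"wy": 0,"wz": 0,"gripper": 0},{"dx": 0,"dy": 0,"dz": 0,"wx": 0,"wy": 0,"wz": 0,"gripper": 0},{"dx": 0,"dy": 0,"dz": 0,"wx": 0,"wy": 0,"wz": 0,"gripper": 0},{"dx": 0,"dy": 0,"dz": 0,"wx": 0,"wy": 0,"wz": 0,"gripper": 0},{"dx": 0,"dy": 0,"dz": 0,"wx": 0,"wy": 0,"wz": 0,"gripper": 0},{"dx": 0,"dy": 0,"dz": 0,"wx": 0,"wy": 0,"wz": 0,"gripper": 0}]'

```text
time: 20.28
tool_pos: [0.35, -0.0939, 0.3317]
ee_rot: [-3.142, 0.0, 2.814]
wrist_force: [-0.0, 0.8, 0.3]
width: 0.094
finger_force: 0.0
```

Request:
carry_out --deltas '[{"dx": 0,"dy": 0,"dz": 0,"wx": 0,"wy": 0,"wz": 0,"gripper": 0},{"dx": 0,"dy": 0,"dz": 0,"wx": 0,"wy": 0,"wz": 0,"gripper": 0},{"dx": 0,"dy": 0,"dz": 0,"wx": 0,"wy": 0,"wz": 0,"gripper": 0},{"dx": 0,"dy": 0,"dz": 0,"wx": 0,"wy": 0,"wz": 0,"gripper": 0},{"dx": 0,"dy": 0,"dz": 0,"wx": 0,"wy": 0,"wz": 0,"gripper": 0},{"dx": 0,"dy": 0,"dz": 0,"wx": 0,"wy": 0,"wz": 0,"gripper": 0},{"dx": 0,"dy": 0,"dz": 0,"wx": 0,"wy": 0,"wz": 0,"gripper": 0},{"dx": 0,"dy": 0,"dz": 0,"wx": 0,"wy": 0,"wz": 0,"gripper": 0},{"dx": 0,"dy": 0,"dz": 0,"wx": 0,"wy": 0,"wz": 0,"gripper": 0},{"dx": 0,"dy": 0,"dz": 0,"wx": 0,"wy": 0,"wz": 0,"gripper": 0},{"dx": 0,"dy": 0,"dz": 0,"wx": 0,"wy": 0,"wz": 0,"gripper": 0},{"dx": 0,"dy": 0,"dz": 0,"wx": 0,"wy": 0,"wz": 0,"gripper": 0},{"dx": 0,"dy": 0,"dz": 0,"wx": 0,"wy": 0,"wz": 0,"gripper": 0},{"dx": 0,"dy": 0,"dz": 0,"wx": 0,"wy": 0,"wz": 0,"gripper": 0},{"dx": 0,"dy": 0,"dz": 0,"wx": 0,"wy": 0,"wz": 0,"gripper": 0}]'

```text
time: 21.53
tool_pos: [0.35, -0.0939, 0.3317]
ee_rot: [-3.141, 0.0, 2.814]
wrist_force: [0.3, 0.1, -0.3]
width: 0.0938
finger_force: 0.0
```

```bash
python3 - <<'E'
from h import *
s=eyes.snapshot("side");s2=s
for i in range(6): s2=eyes.snapshot("side")
print("motion",np.abs(s[160:205,275:305].astype(int)-s2[160:205,275:305]).max(),robot.get_obs()["time"])
# vertical direction in picture at hook
U=np.array([.9472,-.3206,0]);V=np.array([.3206,.9472,0]);p=U*.592+V*.022
for z in(.176,.143,.058): print((proj("side",p+[0,0,z])-[240,125])*6)
cv2.imwrite("pics/c6.png",cv2.resize(s2[125:225,240:340,::-1],(600,600),interpolation=cv2.INTER_CUBIC))
E
```

```text
motion 175 21.8833
[286.14740145 239.45709161]
[283.44998386 282.59762159]
[276.86787701 387.86703887]
```

View pics/c6.png

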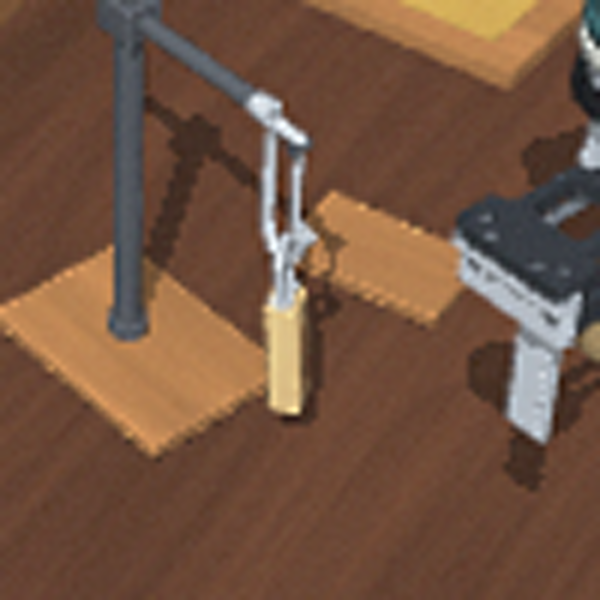

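It is nearly vertical now but still swinging a little, so I'll wait more and measure the motion.

```bash
python3 - <<'E'
from h import *
r=[]
for i in range(100):
    s=eyes.snapshot("side").astype(int)[150:205,265:310]
    m=(s[...,0]>190)&(s[...,2]<175)&(s[...,0]-s[...,2]>45); ys,xs=np.nonzero(m)
    r.append((xs[ys>ys.max()-6].mean() if len(xs) else -1))
print(np.round(r,1).tolist(),robot.get_obs()["time"])
E
```

```text
[1.0, 1.0, 1.0, 1.0, 1.0, 1.1, 1.0, 5.2, 5.5, 1.0, 1.0, 1.0, 1.0, 1.0, 1.0, 1.7, 1.7, 1.7, 2.8, 2.9, 1.0, 1.0, 1.0, 1.0, 1.0, 1.9, 1.0, 1.7, 1.0, 1.7, 1.0, 1.0, 1.0, 1.0, 0.9, 1.0, 1.0, 0.9, 0.9, 1.7, 1.7, 1.0, 1.0, 1.0, 1.0, 1.7, 1.0, 1.7, 1.7, 1.7, 1.0, 1.0, 0.9, 1.0, 0.9, 1.0, 1.0, 1.0, 1.0, 1.0, 1.0, 1.0, 1.0, 0.9, 0.9, 1.7, 1.0, 1.0, 1.0, 1.0, 1.0, 1.0, 1.0, 1.7, 1.0, 0.9, 1.7, 1.0, 1.0, 1.0, 1.0, 1.0, 1.0, 1.7, 1.0, 1.0, 1.7, 1.0, 1.1, 1.0, 1.0, 1.0, 1.1, 1.0, 1.0, 1.0, 1.0, 1.0, 1.0, 1.0] 26.8833
```

```bash
python3 - <<'E'
from h import *
S=[eyes.snapshot("side").astype(int)[160:210,275:305] for i in range(16)]
print([int((np.abs(a-S[0]).max(2)>40).sum()) for a in S[1:]],robot.get_obs()["time"])
s=eyes.snapshot("side");cv2.imwrite("pics/c7.png",cv2.resize(s[125:225,240:340,::-1],(600,600),interpolation=cv2.INTER_CUBIC))
E
```

```text
[0, 0, 0, 0, 0, 0, 0, 0, 0, 0, 0, 0, 0, 0, 0] 27.6833
```

View pics/c7.png

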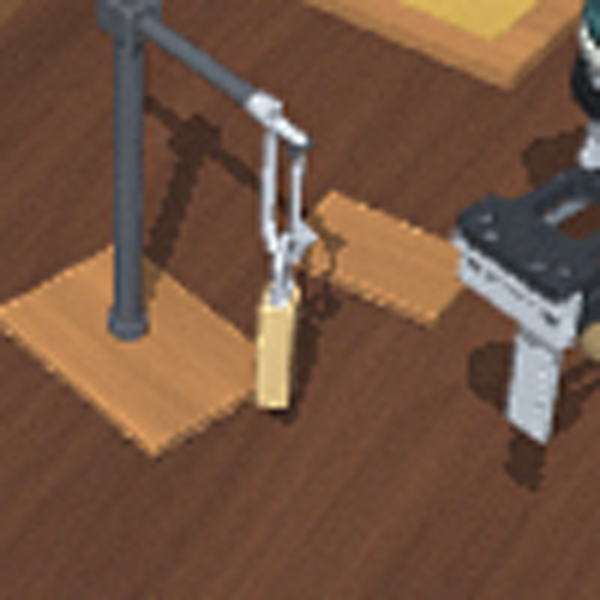

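The fob is at rest, running from crop (283,245) to (273,405), which matches the projected vertical, and the gate is shut. I'm handing in.

```bash
python3 -c "
from bench import robot
print(robot.close_job())"
```

```text
the job is handed in; nothing more can be done
None
```

The pale wooden fob hangs straight down and still from the closed snap hook, with the robot clear of the stand; the highest contact force I read was about 8 N, and the job was handed in at about 28 s.

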